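# Roll test for used printer rollers

### The arm

A 6-joint arm with a two-finger parallel gripper is mounted at the origin on the work surface. World frame = base frame: x ahead of the robot, y to its left, z up, the work surface at z = 0. Lengths are in m, angles in rad, forces in N, time in s.
With the tool pointing down it reaches from about 0.2 to 0.875 m from the base axis. Payload 3.4 kg.
Tool frame: the origin (TCP) lies at the very end of the fingers, on their centre line; the grasp point (between the pads) lies 19 mm behind it (grasp_offset is the distance from the TCP to the grasp point, in m); z points along the fingers, y is the line along which they close (so a half turn about z gives the same grasp; the last joint's range is limited). The gripper opens to 94 mm and grips with 3 to 60 N. Pads are 16 mm wide; open, the fingers measure 119 mm over their backs; the gripper's body (75 mm by 177 mm) begins 78 mm behind the grasp point.
Start: joints at [1.117, 0.276, 1.505, -0, 1.361, -0.121], TCP at [0.188, 0.543, 0.205] pointing down, gripper open.
Joint ranges: [-2.89, 2.89], [-0.75, 2.08], [0.22, 2.7], [-1.18, 4.32], [0.11, 2.71], [-2.7, 2.7]. Speed limits (rad/s): [2.57, 2.57, 3.14, 3.14, 3.14, 3.14].

### API

Orientations are given as a unit quaternion [w, x, y, z].
In Python, from rig import * gives the robot as it stands. The module is installed in compiled form; this text tells all that it offers.
- The arm moves only by the tool jog_arm, never from a script. Its argument "motion" is a list of rows, each an object with "xyz": the shift along the tool's x, y, z normalised to -1 to 1, where 1 is 0.04 m, a list of three; "angular": the turn, a rotation vector about the tool's x, y, z normalised to -1 to 1, where 1 is 0.12 rad, a list of three; "hand": the opening, from -1 (shut) to 1 (fully open). In form: [{"xyz": [x, y, z], "angular": [ax, ay, az], "hand": hand}, ...]. A call has 1 to 10 rows; each row shifts and turns the commanded pose from where the row before left it, along the tool's axes as they then stand; what a row does not reach is not made up. A row lasts 1/12 s, in which the tool goes at most 41.7 mm and 7.16 degrees, less where a joint would pass 70% of its speed; a pose out of reach is approached as far as the arm can. A call with a number of a shift or a turn outside -1 to 1 is refused whole. A call with a gripper value outside its range is refused whole. The fingers move at their own pace and stop on an object; "newtons" is the grip in N (left out, the last holds). Time passes only in rows, so rows that do not move let the fingers close. It gives the time, the measured TCP pose, the force, the opening and the grip force at its end, in the units of the state.
- sense(): the state, without advancing time (a new reading comes with each control period).
- read_camera(name): name is "side" or "top"; returns (picture, depth): 420x560x3 uint8, blue, green, red; 420x560 float32, m along the optical axis (not along the pixel's ray), 0 where there is no reading.
- calibration(name): a dict with "fovy" (degrees; the focal length in pixels is half the picture's height over the tangent of half this angle, whatever the lens; pixels are square), "cx", "cy" (the principal point, pixels), "view" (4x4, takes a point from world to camera coordinates). Camera axes: x right, y down, z forward; pixel columns grow to the right and rows downward; lengths in m; the calibration is good to about 2 mm. A picture is of the moment at which its call begins. calibration takes no time and is no camera call.
- sign_off(): hands the job in; it is judged then, once.
The state is a dict: "t": time; "qpos": joint angles; "dq": joint speeds; "joint_efforts": joint torques, N m; "ee_pos": TCP position; "ee_rot": TCP orientation; "contact_force": force on the tool from outside, world axes, zero at the start; "moment": the same for the moment, N m; "grip_width": finger opening in m; "gripper_force": force on a finger pad.
Only numpy, scipy, OpenCV 4.12 (cv2) and the standard library are available. Lean on these libraries where they do the work, as an engineer would, in place of code of your own. Each camera call takes 0.05 s, during which the arm holds its last target. There are 200 camera calls.

### The job

Test the three printer rollers one at a time on the small ramp: take one from the rack, lay it across the upper half of the ramp and let go, so that it can roll by itself. A round roller runs down into the covered catch box and stays there; a worn one with flats stays on the ramp: pick it up again and put it in the open white tray. Put each away before you test the next, do not push a roller into the catch box, and leave the other things on the bench alone.

Things in the scene. Friction and masses are not known exactly. Their poses are not given: they have to be found in the camera images.
- roller_a_center (a point): one of three near-alike printer rollers, 50 g: black rubber sleeve 50 mm long, 19 to 23 mm thick (round ones 21 mm; worn ones have several flats along them), steel shaft stubs 6 mm thick, 12 mm long at both ends (74 mm over all). The point is its centre; its y axis runs along it. Names do not tell which are worn.
- roller_b_center (a point): one of three near-alike printer rollers, 50 g: black rubber sleeve 50 mm long, 19 to 23 mm thick (round ones 21 mm; worn ones have several flats along them), steel shaft stubs 6 mm thick, 12 mm long at both ends (74 mm over all). The point is its centre; its y axis runs along it. Names do not tell which are worn.
- roller_c_center (a point): one of three near-alike printer rollers, 50 g: black rubber sleeve 50 mm long, 19 to 23 mm thick (round ones 21 mm; worn ones have several flats along them), steel shaft stubs 6 mm thick, 12 mm long at both ends (74 mm over all). The point is its centre; its y axis runs along it. Names do not tell which are worn.
- rack: fixed grey rack, 215 mm long (x), 86 mm wide (y), 37 mm high; origin under its centre. Two rails at y = +-31 mm, 6 mm thick, carry the rollers by their stubs in open-topped slots 9 mm wide, 8 mm deep at x = -70, 0, +70 mm. Rollers lie along its y, centres 32 mm above the bench, and lift straight out. Below them is only a base plate 4 mm thick.
- ramp: fixed aluminium test ramp; origin on the bench below it, x points downhill. The plane falls by 5 degrees from x = -110 mm (top, with a 10 mm stop) to the lip at x = +90 mm; 50 mm above the bench at x = 0. Side fences 12 mm high, 84 mm apart. A roller is laid along its y. Round ones run down in about 1 s once nothing holds them; worn ones rest on a flat within a few cm of where they were let go.
- ramp_start (a point): point on the ramp's plane, mid-width, in its upper half, 55 mm uphill of the ramp's origin: a good place to let go. Axes as the ramp.
- catch_in (a point): middle of the cork floor of the catch box below the lip, x = 91 to 173 mm of the ramp, about 15 mm above the bench. A clear roof 76 to 79 mm above the bench, from x = 85 mm on, leaves only the way in from the ramp.
- tray: open white tray fixed to the bench, for worn rollers: 170 mm (x) by 130 mm (y), 40 mm high, walls and floor 4 mm; origin under its centre.
- flux: bystander: small amber glass jar, 32 mm wide, 70 mm high; origin under its centre. To be left alone.
- board: bystander: circuit board in a dark steel holder, 70 x 130 mm, 19 mm high; origin under its centre. To be left alone.
- driver: bystander: screwdriver about 150 mm long, lying on the bench, handle to its -x. To be left alone.
Mind the look-alikes: they are no part of the job. Leave any purple or turquoise look-alike of the part that bears roller_b_center alone. Leave any green look-alike of the part that bears roller_c_center alone.

How it is judged:
On the way, in this order (a step that is already met when the one before it is completed fails the run):
1. a first roller has been released on the ramp (lying on it, not touched by the fingers) (((x of roller_a_center in the frame of ramp between -0.11 and 0.08 m and y of roller_a_center in the frame of ramp between -0.046 and 0.046 m and z of roller_a_center in the frame of ramp between 0.045 and 0.076 m and contact force between the fingers and roller_a below 0.05 N) or (x of roller_b_center in the frame of ramp between -0.11 and 0.08 m and y of roller_b_center in the frame of ramp between -0.046 and 0.046 m and z of roller_b_center in the frame of ramp between 0.045 and 0.076 m and contact force between the fingers and roller_b below 0.05 N) or (x of roller_c_center in the frame of ramp between -0.11 and 0.08 m and y of roller_c_center in the frame of ramp between -0.046 and 0.046 m and z of roller_c_center in the frame of ramp between 0.045 and 0.076 m and contact force between the fingers and roller_c below 0.05 N))), for 0.2 s.
2. that roller is where it belongs: in the catch box if it rolled, in the tray if it stayed ((((x of roller_a_center in the frame of ramp between 0.093 and 0.175 m and y of roller_a_center in the frame of ramp between -0.05 and 0.05 m and z of roller_a_center in the frame of ramp between 0 and 0.045 m and contact force between the fingers and roller_a below 0.05 N) or (x of roller_a_center in the frame of tray between -0.083 and 0.083 m and y of roller_a_center in the frame of tray between -0.063 and 0.063 m and z of roller_a_center in the frame of tray between 0 and 0.04 m and contact force between the fingers and roller_a below 0.05 N and linear speed of roller_a below 0.05 m/s)) or ((x of roller_b_center in the frame of ramp between 0.093 and 0.175 m and y of roller_b_center in the frame of ramp between -0.05 and 0.05 m and z of roller_b_center in the frame of ramp between 0 and 0.045 m and contact force between the fingers and roller_b below 0.05 N) or (x of roller_b_center in the frame of tray between -0.083 and 0.083 m and y of roller_b_center in the frame of tray between -0.063 and 0.063 m and z of roller_b_center in the frame of tray between 0 and 0.04 m and contact force between the fingers and roller_b below 0.05 N and linear speed of roller_b below 0.05 m/s)) or ((x of roller_c_center in the frame of ramp between 0.093 and 0.175 m and y of roller_c_center in the frame of ramp between -0.05 and 0.05 m and z of roller_c_center in the frame of ramp between 0 and 0.045 m and contact force between the fingers and roller_c below 0.05 N) or (x of roller_c_center in the frame of tray between -0.083 and 0.083 m and y of roller_c_center in the frame of tray between -0.063 and 0.063 m and z of roller_c_center in the frame of tray between 0 and 0.04 m and contact force between the fingers and roller_c below 0.05 N and linear speed of roller_c below 0.05 m/s)))), for 0.2 s.
3. a second roller has been released on the ramp, the first being put away (((((x of roller_a_center in the frame of ramp between 0.093 and 0.175 m and y of roller_a_center in the frame of ramp between -0.05 and 0.05 m and z of roller_a_center in the frame of ramp between 0 and 0.045 m and contact force between the fingers and roller_a below 0.05 N) or (x of roller_a_center in the frame of tray between -0.083 and 0.083 m and y of roller_a_center in the frame of tray between -0.063 and 0.063 m and z of roller_a_center in the frame of tray between 0 and 0.04 m and contact force between the fingers and roller_a below 0.05 N and linear speed of roller_a below 0.05 m/s)) and (x of roller_b_center in the frame of ramp between -0.11 and 0.08 m and y of roller_b_center in the frame of ramp between -0.046 and 0.046 m and z of roller_b_center in the frame of ramp between 0.045 and 0.076 m and contact force between the fingers and roller_b below 0.05 N)) or (((x of roller_a_center in the frame of ramp between 0.093 and 0.175 m and y of roller_a_center in the frame of ramp between -0.05 and 0.05 m and z of roller_a_center in the frame of ramp between 0 and 0.045 m and contact force between the fingers and roller_a below 0.05 N) or (x of roller_a_center in the frame of tray between -0.083 and 0.083 m and y of roller_a_center in the frame of tray between -0.063 and 0.063 m and z of roller_a_center in the frame of tray between 0 and 0.04 m and contact force between the fingers and roller_a below 0.05 N and linear speed of roller_a below 0.05 m/s)) and (x of roller_c_center in the frame of ramp between -0.11 and 0.08 m and y of roller_c_center in the frame of ramp between -0.046 and 0.046 m and z of roller_c_center in the frame of ramp between 0.045 and 0.076 m and contact force between the fingers and roller_c below 0.05 N)) or (((x of roller_b_center in the frame of ramp between 0.093 and 0.175 m and y of roller_b_center in the frame of ramp between -0.05 and 0.05 m and z of roller_b_center in the frame of ramp between 0 and 0.045 m and contact force between the fingers and roller_b below 0.05 N) or (x of roller_b_center in the frame of tray between -0.083 and 0.083 m and y of roller_b_center in the frame of tray between -0.063 and 0.063 m and z of roller_b_center in the frame of tray between 0 and 0.04 m and contact force between the fingers and roller_b below 0.05 N and linear speed of roller_b below 0.05 m/s)) and (x of roller_a_center in the frame of ramp between -0.11 and 0.08 m and y of roller_a_center in the frame of ramp between -0.046 and 0.046 m and z of roller_a_center in the frame of ramp between 0.045 and 0.076 m and contact force between the fingers and roller_a below 0.05 N)) or (((x of roller_b_center in the frame of ramp between 0.093 and 0.175 m and y of roller_b_center in the frame of ramp between -0.05 and 0.05 m and z of roller_b_center in the frame of ramp between 0 and 0.045 m and contact force between the fingers and roller_b below 0.05 N) or (x of roller_b_center in the frame of tray between -0.083 and 0.083 m and y of roller_b_center in the frame of tray between -0.063 and 0.063 m and z of roller_b_center in the frame of tray between 0 and 0.04 m and contact force between the fingers and roller_b below 0.05 N and linear speed of roller_b below 0.05 m/s)) and (x of roller_c_center in the frame of ramp between -0.11 and 0.08 m and y of roller_c_center in the frame of ramp between -0.046 and 0.046 m and z of roller_c_center in the frame of ramp between 0.045 and 0.076 m and contact force between the fingers and roller_c below 0.05 N)) or (((x of roller_c_center in the frame of ramp between 0.093 and 0.175 m and y of roller_c_center in the frame of ramp between -0.05 and 0.05 m and z of roller_c_center in the frame of ramp between 0 and 0.045 m and contact force between the fingers and roller_c below 0.05 N) or (x of roller_c_center in the frame of tray between -0.083 and 0.083 m and y of roller_c_center in the frame of tray between -0.063 and 0.063 m and z of roller_c_center in the frame of tray between 0 and 0.04 m and contact force between the fingers and roller_c below 0.05 N and linear speed of roller_c below 0.05 m/s)) and (x of roller_a_center in the frame of ramp between -0.11 and 0.08 m and y of roller_a_center in the frame of ramp between -0.046 and 0.046 m and z of roller_a_center in the frame of ramp between 0.045 and 0.076 m and contact force between the fingers and roller_a below 0.05 N)) or (((x of roller_c_center in the frame of ramp between 0.093 and 0.175 m and y of roller_c_center in the frame of ramp between -0.05 and 0.05 m and z of roller_c_center in the frame of ramp between 0 and 0.045 m and contact force between the fingers and roller_c below 0.05 N) or (x of roller_c_center in the frame of tray between -0.083 and 0.083 m and y of roller_c_center in the frame of tray between -0.063 and 0.063 m and z of roller_c_center in the frame of tray between 0 and 0.04 m and contact force between the fingers and roller_c below 0.05 N and linear speed of roller_c below 0.05 m/s)) and (x of roller_b_center in the frame of ramp between -0.11 and 0.08 m and y of roller_b_center in the frame of ramp between -0.046 and 0.046 m and z of roller_b_center in the frame of ramp between 0.045 and 0.076 m and contact force between the fingers and roller_b below 0.05 N)))), for 0.2 s.
4. two rollers are where they belong (((((x of roller_a_center in the frame of ramp between 0.093 and 0.175 m and y of roller_a_center in the frame of ramp between -0.05 and 0.05 m and z of roller_a_center in the frame of ramp between 0 and 0.045 m and contact force between the fingers and roller_a below 0.05 N) or (x of roller_a_center in the frame of tray between -0.083 and 0.083 m and y of roller_a_center in the frame of tray between -0.063 and 0.063 m and z of roller_a_center in the frame of tray between 0 and 0.04 m and contact force between the fingers and roller_a below 0.05 N and linear speed of roller_a below 0.05 m/s)) and ((x of roller_b_center in the frame of ramp between 0.093 and 0.175 m and y of roller_b_center in the frame of ramp between -0.05 and 0.05 m and z of roller_b_center in the frame of ramp between 0 and 0.045 m and contact force between the fingers and roller_b below 0.05 N) or (x of roller_b_center in the frame of tray between -0.083 and 0.083 m and y of roller_b_center in the frame of tray between -0.063 and 0.063 m and z of roller_b_center in the frame of tray between 0 and 0.04 m and contact force between the fingers and roller_b below 0.05 N and linear speed of roller_b below 0.05 m/s))) or (((x of roller_a_center in the frame of ramp between 0.093 and 0.175 m and y of roller_a_center in the frame of ramp between -0.05 and 0.05 m and z of roller_a_center in the frame of ramp between 0 and 0.045 m and contact force between the fingers and roller_a below 0.05 N) or (x of roller_a_center in the frame of tray between -0.083 and 0.083 m and y of roller_a_center in the frame of tray between -0.063 and 0.063 m and z of roller_a_center in the frame of tray between 0 and 0.04 m and contact force between the fingers and roller_a below 0.05 N and linear speed of roller_a below 0.05 m/s)) and ((x of roller_c_center in the frame of ramp between 0.093 and 0.175 m and y of roller_c_center in the frame of ramp between -0.05 and 0.05 m and z of roller_c_center in the frame of ramp between 0 and 0.045 m and contact force between the fingers and roller_c below 0.05 N) or (x of roller_c_center in the frame of tray between -0.083 and 0.083 m and y of roller_c_center in the frame of tray between -0.063 and 0.063 m and z of roller_c_center in the frame of tray between 0 and 0.04 m and contact force between the fingers and roller_c below 0.05 N and linear speed of roller_c below 0.05 m/s))) or (((x of roller_b_center in the frame of ramp between 0.093 and 0.175 m and y of roller_b_center in the frame of ramp between -0.05 and 0.05 m and z of roller_b_center in the frame of ramp between 0 and 0.045 m and contact force between the fingers and roller_b below 0.05 N) or (x of roller_b_center in the frame of tray between -0.083 and 0.083 m and y of roller_b_center in the frame of tray between -0.063 and 0.063 m and z of roller_b_center in the frame of tray between 0 and 0.04 m and contact force between the fingers and roller_b below 0.05 N and linear speed of roller_b below 0.05 m/s)) and ((x of roller_c_center in the frame of ramp between 0.093 and 0.175 m and y of roller_c_center in the frame of ramp between -0.05 and 0.05 m and z of roller_c_center in the frame of ramp between 0 and 0.045 m and contact force between the fingers and roller_c below 0.05 N) or (x of roller_c_center in the frame of tray between -0.083 and 0.083 m and y of roller_c_center in the frame of tray between -0.063 and 0.063 m and z of roller_c_center in the frame of tray between 0 and 0.04 m and contact force between the fingers and roller_c below 0.05 N and linear speed of roller_c below 0.05 m/s))))), for 0.2 s.
5. the third roller has been released on the ramp, the other two being put away (((((x of roller_a_center in the frame of ramp between 0.093 and 0.175 m and y of roller_a_center in the frame of ramp between -0.05 and 0.05 m and z of roller_a_center in the frame of ramp between 0 and 0.045 m and contact force between the fingers and roller_a below 0.05 N) or (x of roller_a_center in the frame of tray between -0.083 and 0.083 m and y of roller_a_center in the frame of tray between -0.063 and 0.063 m and z of roller_a_center in the frame of tray between 0 and 0.04 m and contact force between the fingers and roller_a below 0.05 N and linear speed of roller_a below 0.05 m/s)) and ((x of roller_b_center in the frame of ramp between 0.093 and 0.175 m and y of roller_b_center in the frame of ramp between -0.05 and 0.05 m and z of roller_b_center in the frame of ramp between 0 and 0.045 m and contact force between the fingers and roller_b below 0.05 N) or (x of roller_b_center in the frame of tray between -0.083 and 0.083 m and y of roller_b_center in the frame of tray between -0.063 and 0.063 m and z of roller_b_center in the frame of tray between 0 and 0.04 m and contact force between the fingers and roller_b below 0.05 N and linear speed of roller_b below 0.05 m/s)) and (x of roller_c_center in the frame of ramp between -0.11 and 0.08 m and y of roller_c_center in the frame of ramp between -0.046 and 0.046 m and z of roller_c_center in the frame of ramp between 0.045 and 0.076 m and contact force between the fingers and roller_c below 0.05 N)) or (((x of roller_a_center in the frame of ramp between 0.093 and 0.175 m and y of roller_a_center in the frame of ramp between -0.05 and 0.05 m and z of roller_a_center in the frame of ramp between 0 and 0.045 m and contact force between the fingers and roller_a below 0.05 N) or (x of roller_a_center in the frame of tray between -0.083 and 0.083 m and y of roller_a_center in the frame of tray between -0.063 and 0.063 m and z of roller_a_center in the frame of tray between 0 and 0.04 m and contact force between the fingers and roller_a below 0.05 N and linear speed of roller_a below 0.05 m/s)) and ((x of roller_c_center in the frame of ramp between 0.093 and 0.175 m and y of roller_c_center in the frame of ramp between -0.05 and 0.05 m and z of roller_c_center in the frame of ramp between 0 and 0.045 m and contact force between the fingers and roller_c below 0.05 N) or (x of roller_c_center in the frame of tray between -0.083 and 0.083 m and y of roller_c_center in the frame of tray between -0.063 and 0.063 m and z of roller_c_center in the frame of tray between 0 and 0.04 m and contact force between the fingers and roller_c below 0.05 N and linear speed of roller_c below 0.05 m/s)) and (x of roller_b_center in the frame of ramp between -0.11 and 0.08 m and y of roller_b_center in the frame of ramp between -0.046 and 0.046 m and z of roller_b_center in the frame of ramp between 0.045 and 0.076 m and contact force between the fingers and roller_b below 0.05 N)) or (((x of roller_b_center in the frame of ramp between 0.093 and 0.175 m and y of roller_b_center in the frame of ramp between -0.05 and 0.05 m and z of roller_b_center in the frame of ramp between 0 and 0.045 m and contact force between the fingers and roller_b below 0.05 N) or (x of roller_b_center in the frame of tray between -0.083 and 0.083 m and y of roller_b_center in the frame of tray between -0.063 and 0.063 m and z of roller_b_center in the frame of tray between 0 and 0.04 m and contact force between the fingers and roller_b below 0.05 N and linear speed of roller_b below 0.05 m/s)) and ((x of roller_c_center in the frame of ramp between 0.093 and 0.175 m and y of roller_c_center in the frame of ramp between -0.05 and 0.05 m and z of roller_c_center in the frame of ramp between 0 and 0.045 m and contact force between the fingers and roller_c below 0.05 N) or (x of roller_c_center in the frame of tray between -0.083 and 0.083 m and y of roller_c_center in the frame of tray between -0.063 and 0.063 m and z of roller_c_center in the frame of tray between 0 and 0.04 m and contact force between the fingers and roller_c below 0.05 N and linear speed of roller_c below 0.05 m/s)) and (x of roller_a_center in the frame of ramp between -0.11 and 0.08 m and y of roller_a_center in the frame of ramp between -0.046 and 0.046 m and z of roller_a_center in the frame of ramp between 0.045 and 0.076 m and contact force between the fingers and roller_a below 0.05 N)))), for 0.2 s.
At the end, for the whole second after the job is handed in: Every round roller is in the catch box below the ramp, having rolled there untouched; every worn roller lies in the white tray with its centre below the rim, let go and at rest ((((x of roller_a_center in the frame of ramp between 0.093 and 0.175 m and y of roller_a_center in the frame of ramp between -0.05 and 0.05 m and z of roller_a_center in the frame of ramp between 0 and 0.045 m and contact force between the fingers and roller_a below 0.05 N) and (x of roller_b_center in the frame of tray between -0.083 and 0.083 m and y of roller_b_center in the frame of tray between -0.063 and 0.063 m and z of roller_b_center in the frame of tray between 0 and 0.04 m and contact force between the fingers and roller_b below 0.05 N and linear speed of roller_b below 0.05 m/s) and (x of roller_c_center in the frame of tray between -0.083 and 0.083 m and y of roller_c_center in the frame of tray between -0.063 and 0.063 m and z of roller_c_center in the frame of tray between 0 and 0.04 m and contact force between the fingers and roller_c below 0.05 N and linear speed of roller_c below 0.05 m/s)) or ((x of roller_b_center in the frame of ramp between 0.093 and 0.175 m and y of roller_b_center in the frame of ramp between -0.05 and 0.05 m and z of roller_b_center in the frame of ramp between 0 and 0.045 m and contact force between the fingers and roller_b below 0.05 N) and (x of roller_a_center in the frame of tray between -0.083 and 0.083 m and y of roller_a_center in the frame of tray between -0.063 and 0.063 m and z of roller_a_center in the frame of tray between 0 and 0.04 m and contact force between the fingers and roller_a below 0.05 N and linear speed of roller_a below 0.05 m/s) and (x of roller_c_center in the frame of tray between -0.083 and 0.083 m and y of roller_c_center in the frame of tray between -0.063 and 0.063 m and z of roller_c_center in the frame of tray between 0 and 0.04 m and contact force between the fingers and roller_c below 0.05 N and linear speed of roller_c below 0.05 m/s)) or ((x of roller_c_center in the frame of ramp between 0.093 and 0.175 m and y of roller_c_center in the frame of ramp between -0.05 and 0.05 m and z of roller_c_center in the frame of ramp between 0 and 0.045 m and contact force between the fingers and roller_c below 0.05 N) and (x of roller_a_center in the frame of tray between -0.083 and 0.083 m and y of roller_a_center in the frame of tray between -0.063 and 0.063 m and z of roller_a_center in the frame of tray between 0 and 0.04 m and contact force between the fingers and roller_a below 0.05 N and linear speed of roller_a below 0.05 m/s) and (x of roller_b_center in the frame of tray between -0.083 and 0.083 m and y of roller_b_center in the frame of tray between -0.063 and 0.063 m and z of roller_b_center in the frame of tray between 0 and 0.04 m and contact force between the fingers and roller_b below 0.05 N and linear speed of roller_b below 0.05 m/s)))).
It fails at once if a bystander (jar, circuit board, screwdriver) is moved by more than 30 mm (distance of any of flux, board, driver from where it was at the start of the episode above 0.03 m).
It fails at once if the fingers touch a roller at the lip of the ramp or in the catch box (pushed in) ((x of roller_a_center in the frame of ramp between 0.075 and 0.18 m and y of roller_a_center in the frame of ramp between -0.05 and 0.05 m and z of roller_a_center in the frame of ramp between 0 and 0.064 m and contact force between the fingers and roller_a above 0.3 N) or (x of roller_b_center in the frame of ramp between 0.075 and 0.18 m and y of roller_b_center in the frame of ramp between -0.05 and 0.05 m and z of roller_b_center in the frame of ramp between 0 and 0.064 m and contact force between the fingers and roller_b above 0.3 N) or (x of roller_c_center in the frame of ramp between 0.075 and 0.18 m and y of roller_c_center in the frame of ramp between -0.05 and 0.05 m and z of roller_c_center in the frame of ramp between 0 and 0.064 m and contact force between the fingers and roller_c above 0.3 N)).
It also fails if it takes over 72 s, if anything falls off the work surface, if the arm or the gripper's body presses on something with over 40 N, if the wrist force passes 120 N, or if a joint passes its speed limit or range.

## Working session

There is one attempt and no reset: what is moved stays moved. The work goes in short steps, Python scripts to look and compute and a tool call to move; the robot and the scene stay as the last step left them, time stands still between calls to the robot, and variables do not carry over. Pictures are saved under pics/ and viewed, at most 10 in all, crops included, and the job is handed in when it is done.

Besides the shell and the picture viewer there is one more tool, called after ">>>" as name(argument=value, ...), one argument or row to a line, values as JSON. jog_arm: Moves the arm, as the interface text tells. Its arguments: {"type":"object","properties":{"motion":{"type":"array"},"newtons":{"type":"number"}},"required":["motion"]}

```bash
mkdir -p pics
cat > h.py <<'E'
from rig import *
import numpy as np, cv2
def cal(n):
    c=calibration(n); f=210/np.tan(np.radians(c["fovy"])/2); return f,c["cx"],c["cy"],np.array(c["view"])
def cloud(n,d):
    f,cx,cy,V=cal(n); v,u=np.mgrid[:420,:560]
    P=np.stack([(u-cx)/f*d,(v-cy)/f*d,d,np.ones_like(d)],-1)
    return (P@np.linalg.inv(V).T)[...,:3]
def ray(n,u,v,z):
    f,cx,cy,V=cal(n); T=np.linalg.inv(V); r=T[:3,:3]@[(u-cx)/f,(v-cy)/f,1]; o=T[:3,3]
    return o+r*(z-o[2])/r[2]
E
python3 - <<'E'
from h import *
for n in("top","side"):
    p,d=read_camera(n); cv2.imwrite(f"pics/{n}0.png",p); np.save(n+"0.npy",d); f,cx,cy,V=cal(n); print(n,f,cx,cy,V.round(3).tolist(),(d>0).mean())
s=sense();print(s)
E
```

```text
top 529.5042183977502 276.22086794428196 204.9910137857139 [[-0.077, -0.997, 0.006, 0.097], [-0.971, 0.074, -0.226, 0.516], [0.225, -0.023, -0.974, 1.125], [0.0, 0.0, 0.0, 1.0]] 0.9960926870748299
side 402.81972975610574 278.3832939825563 202.952771193646 [[0.85, -0.526, -0.005, -0.375], [-0.368, -0.588, -0.72, 0.264], [0.376, 0.615, -0.694, 0.816], [0.0, 0.0, 0.0, 1.0]] 0.9960374149659864
{'t': 0.1, 'qpos': array([ 1.11702189e+00,  2.76504533e-01,  1.50599679e+00, -2.02846881e-05,
        1.36068465e+00, -1.21023087e-01]), 'dq': array([-4.91472481e-04, -1.19615892e-03, -1.76101232e-03,  2.88343467e-04,
        6.36645346e-05,  3.30570337e-04]), 'joint_efforts': array([ 1.15227758e-03, -4.05454409e+01, -2.37780583e+01,  7.01292674e-02,
        2.99510371e-02, -2.40085183e-05]), 'ee_pos': array([0.18762312, 0.54299461, 0.20471064]), 'ee_rot': array([-2.16308957e-04,  1.65607018e-01,  9.86191503e-01, -7.66794521e-04]), 'contact_force': array([-0.2136688 , -0.13508714,  0.52936745]), 'moment': array([-0.03182303,  0.03339268, -0.01733179]), 'gripper_force': 0.0, 'grip_width': 0.09412709076527982}
```

View pics/top0.png

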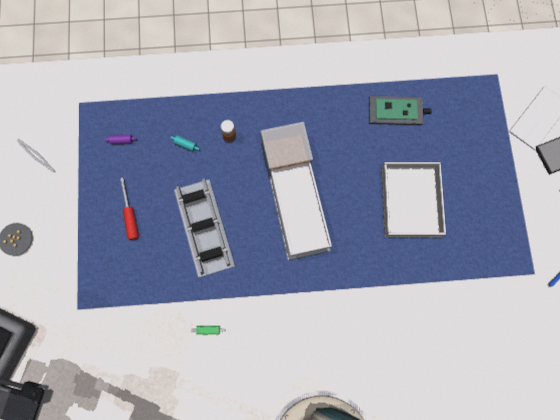

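View pics/side0.png

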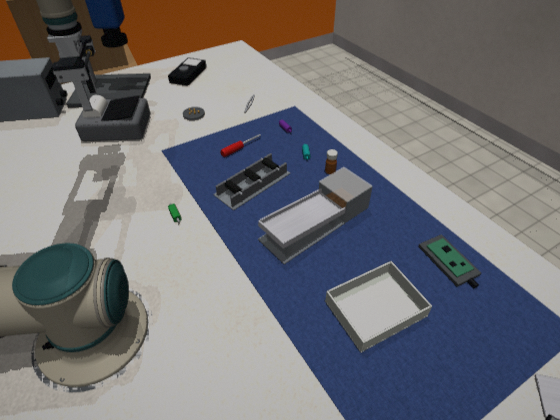

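The top view shows the rack at about (204,227), carrying black rollers at (193,196), (203,225) and (211,254). The look-alikes are purple (120,140), turquoise (185,143) and green (208,330); only the three black ones in the rack fit. The ramp is at (300,200) with its catch box at (287,148), and the tray is at (414,200). Next I'll measure these and confirm with a crop.

Run:
```python
from h import *
p=cv2.imread("pics/top0.png"); d=np.load("top0.npy"); P=cloud("top",d)
cv2.imwrite("pics/crop.png",cv2.resize(p[110:290,160:350],None,fx=3.2,fy=3.2,interpolation=cv2.INTER_CUBIC))
hsv=cv2.cvtColor(p,cv2.COLOR_BGR2HSV)
def rect(m,name):
    q=P[m][:,:2].astype(np.float32); r=cv2.minAreaRect(q*1000); print(name,m.sum(),r, np.median(P[m],0).round(4))
def box(u0,u1,v0,v1):
    m=np.zeros((420,560),bool); m[v0:v1,u0:u1]=1; return m
z=P[...,2]
print("mat z",np.median(z[260:280,300:480]))
rect(box(165,245,170,285)&(z>.02)&(z<.06),"rack")
rect(box(255,335,118,265)&(z>.02)&(z<.09),"ramp+box")
rect(box(375,450,155,245)&(z>.025)&(z<.06),"tray")
dark=(hsv[...,2]<60)&(z>.024)&(z<.06)&box(175,235,180,270)
n,l,s,c=cv2.connectedComponentsWithStats(dark.astype(np.uint8))
for i in range(1,n):
    if s[i,4]>60: rect(l==i,"roller"+str(c[i].round(1))); print(ray("top",*c[i],.037).round(4))
# ramp plane
m=box(270,330,170,256)&(z>.035)&(z<.065)&(hsv[...,2]>180)
Q=P[m]; A=np.c_[Q[:,:2],np.ones(len(Q))]; k=np.linalg.lstsq(A,Q[:,2],rcond=None)[0]; print("plane",k,np.degrees(np.arctan(np.hypot(*k[:2]))),np.degrees(np.arctan2(-k[1],-k[0])),len(Q),Q.mean(0))
# box edges of ramp surface
rect(m,"plane")
m=box(255,320,118,175)&(z>.07)&(z<.09); rect(m,"roof")
```

```text
mat z 0.001890701685665519
rack 1251 ((496.6422119140625, 226.7137451171875), (206.87965393066406, 74.42364501953125), 13.612943649291992) [0.4933 0.2272 0.0387]
ramp+box 5499 ((557.663818359375, 9.759681701660156), (292.47161865234375, 100.42047882080078), 7.857172966003418) [0.5622 0.0097 0.0574]
tray 822 ((520.636962890625, -260.1983642578125), (132.35879516601562, 170.28347778320312), 85.4293212890625) [ 0.5204 -0.2667  0.0381]
roller[193.2 196.3] 170 ((561.8353271484375, 243.624267578125), (17.707307815551758, 47.878597259521484), 12.970507621765137) [0.5605 0.2434 0.0416]
[0.5617 0.244  0.037 ]
roller[202.2 224.8] 172 ((493.95855712890625, 226.15843200683594), (17.02992057800293, 48.4503173828125), 13.984442710876465) [0.4928 0.2261 0.0414]
[0.494  0.2266 0.037 ]
roller[210.7 254.1] 192 ((426.68231201171875, 210.51095581054688), (18.286062240600586, 47.3454475402832), 13.012109756469727) [0.4251 0.2098 0.0412]
[0.4261 0.2108 0.037 ]
plane [-0.08145011 -0.0028857   0.09422147] 4.659376911402757 2.0290843713622286 3057 [0.51195484 0.00447931 0.05250977]
plane 3057 ((512.062744140625, 3.7493133544921875), (197.01544189453125, 91.83869934082031), 8.053070068359375) [0.5122 0.0046 0.0526]
roof 1738 ((656.0475463867188, 23.36233139038086), (93.67163848876953, 100.56493377685547), 7.980441570281982) [0.6554 0.0236 0.0796]
```

View pics/crop.png

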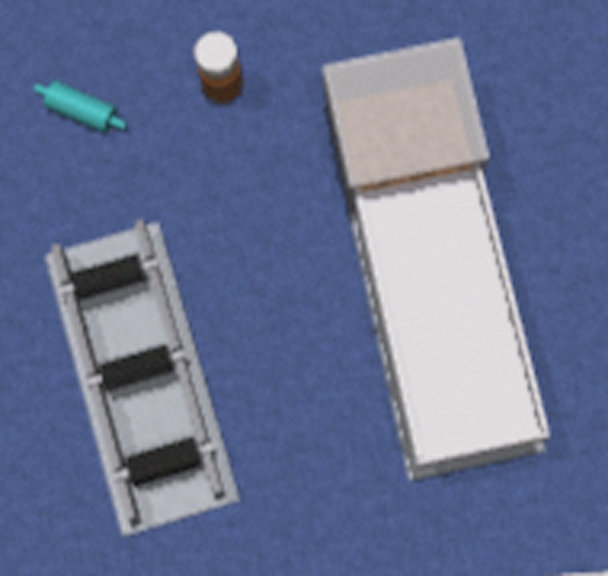

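```bash
cat >> h.py <<'E'
from scipy.spatial.transform import Rotation as R
def target(yaw,tilt=0):  # tool y at yaw (deg); tilt: fingers' plane normal to a slope falling along yaw (deg)
    a=np.radians(yaw); y=np.array([np.cos(a),np.sin(a),0]); z=np.array([0,0,-1.])
    M=np.stack([np.cross(y,z),y,z],1)
    return R.from_rotvec(np.radians(tilt)*np.array([-np.sin(a),np.cos(a),0]))*R.from_matrix(M)
def cur():
    s=sense(); q=np.array(s["ee_rot"]); return np.array(s["ee_pos"]),R.from_quat(q[[1,2,3,0]]),s
def go(xyz,yaw,tilt=0,P0=None,R0=None):
    p,r,s=cur(); p=p if P0 is None else np.array(P0); r=r if R0 is None else R0
    T=target(yaw,tilt); rv=(r.inv()*T).as_rotvec()
    print("turn units",(rv/.12).round(2),"shift before turn",(r.inv().apply(np.array(xyz)-p)/.04).round(2),"after turn",(T.inv().apply(np.array(xyz)-p)/.04).round(2))
    return xyz,T
E
python3 - <<'E'
from h import *
a=go([.4261,.2108,.10],13.7)
b=go([.4261,.2108,.0245],13.7,P0=a[0],R0=a[1])
E
```

```text
turn units [-0.01  0.01  8.32] shift before turn [-8.35 -5.9   2.63] after turn [-9.48  3.83  2.62]
turn units [0. 0. 0.] shift before turn [0.   0.   1.89] after turn [0.   0.   1.89]
```

>>> jog_arm(
  motion=[
    {"xyz": [0,0,0],"angular": [0,0,0.92],"hand": 0.06},
    {"xyz": [0,0,0],"angular": [0,0,0.92],"hand": 0.06},
    {"xyz": [0,0,0],"angular": [0,0,0.92],"hand": 0.06},
    {"xyz": [0,0,0],"angular": [0,0,0.92],"hand": 0.06},
    {"xyz": [0,0,0],"angular": [0,0,0.92],"hand": 0.06},
    {"xyz": [0,0,0],"angular": [0,0,0.92],"hand": 0.06},
    {"xyz": [0,0,0],"angular": [0,0,0.92],"hand": 0.06},
    {"xyz": [0,0,0],"angular": [0,0,0.92],"hand": 0.06},
    {"xyz": [0,0,0],"angular": [0,0,0.96],"hand": 0.06},
  ],
  newtons=8,
)

```text
t: 0.85
ee_pos: [0.1877, 0.5431, 0.2049]
ee_rot: [0.0, 0.62, 0.785, -0.001]
contact_force: [0.2, -0.3, 0.1]
grip_width: 0.0499
gripper_force: 0.0
```

>>> jog_arm(
  motion=[
    {"xyz": [-0.95,0.38,0.26],"angular": [0,0,0],"hand": 0.06},
    {"xyz": [-0.95,0.38,0.26],"angular": [0,0,0],"hand": 0.06},
    {"xyz": [-0.95,0.38,0.26],"angular": [0,0,0],"hand": 0.06},
    {"xyz": [-0.95,0.38,0.26],"angular": [0,0,0],"hand": 0.06},
    {"xyz": [-0.95,0.38,0.26],"angular": [0,0,0],"hand": 0.06},
    {"xyz": [-0.95,0.38,0.26],"angular": [0,0,0],"hand": 0.06},
    {"xyz": [-0.95,0.38,0.26],"angular": [0,0,0],"hand": 0.06},
    {"xyz": [-0.95,0.38,0.26],"angular": [0,0,0],"hand": 0.06},
    {"xyz": [-0.95,0.38,0.26],"angular": [0,0,0],"hand": 0.06},
    {"xyz": [-0.95,0.38,0.26],"angular": [0,0,0],"hand": 0.06},
  ],
)

```text
t: 1.68
ee_pos: [0.423, 0.213, 0.1023]
ee_rot: [-0.0, 0.618, 0.787, 0.0]
contact_force: [0.4, 0.3, 0.5]
grip_width: 0.0498
gripper_force: 0.0
```

Run:
```python
from h import *
p,r,s=cur(); print(s["t"],p.round(4),s["grip_width"],s["qpos"].round(2),s["dq"].round(2))
go([.4261,.2108,.0245],13.7)
```

```text
1.6833 [0.423  0.213  0.1023] 0.049786007297529064 [0.32 0.21 1.87 0.   1.06 0.08] [-1.    0.22  0.06  0.   -0.3  -0.99]
turn units [-0. -0.  0.] shift before turn [-0.07  0.06  1.94] after turn [-0.07  0.06  1.94]
```

>>> jog_arm(
  motion=[
    {"xyz": [0,0,0],"angular": [0,0,0],"hand": 0.06},
    {"xyz": [0,0,0.6],"angular": [0,0,0],"hand": 0.06},
    {"xyz": [0,0,0.6],"angular": [0,0,0],"hand": 0.06},
    {"xyz": [0,0,0.4],"angular": [0,0,0],"hand": 0.06},
    {"xyz": [0,0,0.31],"angular": [0,0,0],"hand": 0.06},
    {"xyz": [0,0,0],"angular": [0,0,0],"hand": 0.06},
    {"xyz": [0,0,0],"angular": [0,0,0],"hand": -1},
    {"xyz": [0,0,0],"angular": [0,0,0],"hand": -1},
    {"xyz": [0,0,0],"angular": [0,0,0],"hand": -1},
    {"xyz": [0,0,0],"angular": [0,0,0],"hand": -1},
  ],
)

```text
t: 2.52
ee_pos: [0.4233, 0.2153, 0.0274]
ee_rot: [0.001, 0.617, 0.787, 0.001]
contact_force: [1.1, 0.5, 0.2]
grip_width: 0.0265
gripper_force: 0.3
```

Run:
```python
from h import *
p,r,s=cur(); print(s["t"],p.round(4),s["grip_width"],s["gripper_force"])
up=p+[0,0,.08]
a=go([.4713,-.0023,.115],7.95,5,P0=up)
b=go([.4713,-.0023,.0585],7.95,5,P0=a[0],R0=a[1])
```

```text
2.5167 [0.4233 0.2153 0.0274] 0.026477316873933274 0.2515086394851096
turn units [0.75 0.03 0.84] shift before turn [-5.57 -0.13 -0.19] after turn [-5.55  0.42 -0.23]
turn units [0. 0. 0.] shift before turn [0.   0.12 1.41] after turn [0.   0.12 1.41]
```

>>> jog_arm(
  motion=[
    {"xyz": [-0.13,0.04,0.07],"angular": [0,0,0],"hand": -0.4},
    {"xyz": [0,0,0],"angular": [0,0,0],"hand": -1},
    {"xyz": [0,0,0],"angular": [0,0,0],"hand": -1},
    {"xyz": [0,0,0],"angular": [0,0,0],"hand": -1},
    {"xyz": [0,0,0],"angular": [0,0,0],"hand": -1},
  ],
  newtons=8,
)

```text
t: 2.93
ee_pos: [0.4264, 0.2102, 0.0239]
ee_rot: [0.001, 0.618, 0.787, 0.001]
contact_force: [3.0, -0.6, 0.6]
grip_width: 0.0203
gripper_force: 8.0
```

Run:
```python
from h import *
p,r,s=cur(); print(s["t"],p.round(4),s["grip_width"],s["gripper_force"])
up=p+[0,0,.08]
a=go([.4713,-.0023,.115],7.95,5,P0=up)
b=go([.4713,-.0023,.0585],7.95,5,P0=a[0],R0=a[1])
```

```text
2.9333 [0.4264 0.2102 0.0239] 0.020253393026074536 8.004103435669094
turn units [0.74 0.04 0.84] shift before turn [-5.43 -0.17 -0.28] after turn [-5.42  0.35 -0.31]
turn units [0. 0. 0.] shift before turn [0.   0.12 1.41] after turn [0.   0.12 1.41]
```

>>> jog_arm(
  motion=[
    {"xyz": [0,0,-0.5],"angular": [0,0,0],"hand": -1},
    {"xyz": [0,0,-0.75],"angular": [0,0,0],"hand": -1},
    {"xyz": [0,0,-0.75],"angular": [0,0,0],"hand": -1},
    {"xyz": [0,0,0],"angular": [0.37,0.02,0.42],"hand": -1},
    {"xyz": [-0.4,0,0],"angular": [0.37,0.02,0.42],"hand": -1},
    {"xyz": [-0.9,0.07,-0.06],"angular": [0,0,0],"hand": -1},
    {"xyz": [-0.9,0.07,-0.06],"angular": [0,0,0],"hand": -1},
    {"xyz": [-0.9,0.07,-0.06],"angular": [0,0,0],"hand": -1},
    {"xyz": [-0.9,0.07,-0.06],"angular": [0,0,0],"hand": -1},
    {"xyz": [-0.9,0.07,-0.06],"angular": [0,0,0],"hand": -1},
  ],
)

```text
t: 3.77
ee_pos: [0.4673, 0.017, 0.1141]
ee_rot: [-0.03, 0.656, 0.754, -0.034]
contact_force: [0.6, -0.6, -0.8]
grip_width: 0.0191
gripper_force: 7.9
```

>>> jog_arm(
  motion=[
    {"xyz": [-0.45,0,0],"angular": [0,0,0],"hand": -1},
    {"xyz": [0,0,0],"angular": [0,0,0],"hand": -1},
    {"xyz": [0,0,0],"angular": [0,0,0],"hand": -1},
  ],
)

```text
t: 4.02
ee_pos: [0.4698, 0.0003, 0.1139]
ee_rot: [-0.03, 0.657, 0.753, -0.033]
contact_force: [0.5, 0.1, -0.6]
grip_width: 0.0189
gripper_force: 7.9
```

Run:
```python
from h import *
p,r,s=cur(); print(s["t"],p.round(4),s["grip_width"],s["gripper_force"])
go([.4713,-.0023,.0585],7.95,5)
q,d=read_camera("top"); P=cloud("top",d)
c=q[110:290,220:350]; 
d2=read_camera("side")[0]
cv2.imwrite("pics/c1.png",np.hstack([cv2.resize(c,(400,553)),cv2.resize(d2[160:290,220:380],(400,325)) if 0 else cv2.copyMakeBorder(cv2.resize(d2[160:290,220:380],(400,325)),0,228,0,0,0)]))
```

```text
4.0167 [4.698e-01 3.000e-04 1.139e-01] 0.018858198287120122 7.932189255952835
turn units [-0.03 -0.02 -0.02] shift before turn [-0.07  0.15  1.38] after turn [-0.07  0.15  1.38]
```

View pics/c1.png

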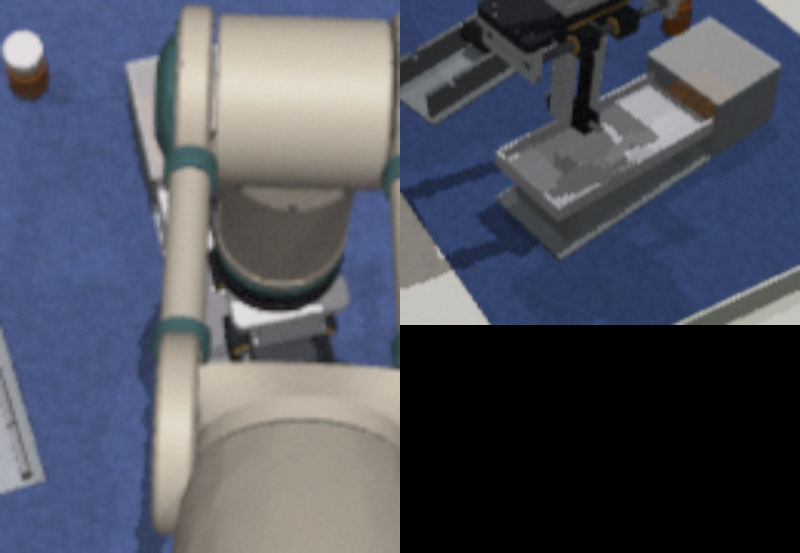

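The side view shows the roller in the fingers above the upper ramp, around crop (580,125). I'll lower it and let go.

>>> jog_arm(
  motion=[
    {"xyz": [-0.07,0.15,0.3],"angular": [0,0,0],"hand": -1},
    {"xyz": [0,0,0.4],"angular": [0,0,0],"hand": -1},
    {"xyz": [0,0,0.4],"angular": [0,0,0],"hand": -1},
    {"xyz": [0,0,0.2],"angular": [0,0,0],"hand": -1},
    {"xyz": [0,0,0.08],"angular": [0,0,0],"hand": -1},
    {"xyz": [0,0,0],"angular": [0,0,0],"hand": -1},
    {"xyz": [0,0,0],"angular": [0,0,0],"hand": -1},
    {"xyz": [0,0,0],"angular": [0,0,0],"hand": -1},
  ],
)

```text
t: 4.78
ee_pos: [0.4723, -0.0016, 0.0591]
ee_rot: [-0.029, 0.655, 0.754, -0.033]
contact_force: [0.1, -0.6, -1.5]
grip_width: 0.0191
gripper_force: 8.0
```

>>> jog_arm(
  motion=[
    {"xyz": [0,0,0.03],"angular": [0,0,0],"hand": -1},
    {"xyz": [0,0,0],"angular": [0,0,0],"hand": -1},
    {"xyz": [0,0,0],"angular": [0,0,0],"hand": 0.3},
    {"xyz": [0,0,0],"angular": [0,0,0],"hand": 0.3},
    {"xyz": [0,0,0],"angular": [0,0,0],"hand": 0.3},
    {"xyz": [0,0,-0.5],"angular": [0,0,0],"hand": 0.3},
    {"xyz": [0,0,-1],"angular": [0,0,0],"hand": 0.3},
    {"xyz": [0,0,-1],"angular": [0,0,0],"hand": 0.3},
  ],
)

```text
t: 5.45
ee_pos: [0.4792, -0.0009, 0.1571]
ee_rot: [-0.031, 0.656, 0.754, -0.035]
contact_force: [1.1, 0.4, 0.7]
grip_width: 0.0557
gripper_force: 0.0
```

```bash
cat >> h.py <<'E'
def find():
    """black rollers near the ramp, from the side view"""
    p,d=read_camera("side"); P=cloud("side",d); 
    o=np.array([.526,.0053]); a=np.radians(7.95); D=P[...,:2]-o
    X=D@[np.cos(a),np.sin(a)]; Y=D@[-np.sin(a),np.cos(a)]; h=P[...,2]-(.05-X*np.tan(np.radians(5)))
    m=(p.max(-1)<70)&(np.abs(Y)<.045)&(X>-.115)&(X<.09)&(h>-.005)&(h<.035)&(d>0)
    print("t",sense()["t"],"dark on ramp",m.sum())
    n,l,s,c=cv2.connectedComponentsWithStats(m.astype(np.uint8))
    for i in range(1,n):
        if s[i,4]>25:
            k=l==i; C=ray("side",*c[i],np.median(P[k][:,2])-.003)  
            print(s[i],"ramp x",np.percentile(X[k],[3,50,97]).round(4),"y",np.percentile(Y[k],[3,50,97]).round(4),"h",np.percentile(h[k],[3,50,97]).round(4),"mean",P[k].mean(0).round(4))
            r=cv2.minAreaRect((P[k][:,:2]*1000).astype(np.float32)); print(r)
    return p
E
python3 - <<'E'
from h import *
p=find(); cv2.imwrite("pics/c2.png",cv2.resize(p[140:300,200:400],None,fx=3.5,fy=3.5))
E
```

```text
t 5.5 dark on ramp 212
[281 211  20  20 209] ramp x [-0.063  -0.0582 -0.0454] y [-0.0235 -0.0026  0.0262] h [0.003  0.0191 0.023 ] mean [ 0.4705 -0.0036  0.0714]
((473.61822509765625, 8.081140518188477), (71.03203582763672, 26.481237411499023), 89.6343002319336)
```

View pics/c2.png

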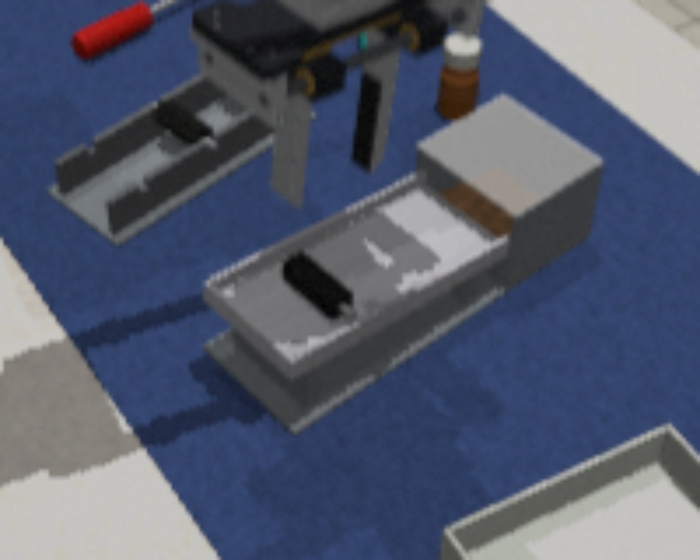

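The roller lies at crop (318,285), where I let go. I'll wait briefly and check that it stays.

>>> jog_arm(
  motion=[
    {"xyz": [0,0,0],"angular": [0,0,0],"hand": 0.06},
    {"xyz": [0,0,0],"angular": [0,0,0],"hand": 0.06},
    {"xyz": [0,0,0],"angular": [0,0,0],"hand": 0.06},
    {"xyz": [0,0,0],"angular": [0,0,0],"hand": 0.06},
    {"xyz": [0,0,0],"angular": [0,0,0],"hand": 0.06},
    {"xyz": [0,0,0],"angular": [0,0,0],"hand": 0.06},
  ],
)

```text
t: 6.0
ee_pos: [0.48, -0.0009, 0.156]
ee_rot: [-0.03, 0.656, 0.754, -0.034]
contact_force: [0.0, 0.4, -0.0]
grip_width: 0.0498
gripper_force: 0.0
```

Run:
```python
from h import *
find(); go([.4713,-.0023,.0575],7.95,5)
```

```text
t 6.05 dark on ramp 211
[281 211  20  20 208] ramp x [-0.0629 -0.0583 -0.0454] y [-0.0234 -0.0017  0.0254] h [0.003  0.0187 0.0228] mean [ 0.4704 -0.0034  0.0713]
((473.4015197753906, 7.58953857421875), (72.04846954345703, 26.88857650756836), 89.6092529296875)
turn units [-0.03 -0.01 -0.  ] shift before turn [-0.    0.    2.48] after turn [-0.   -0.01  2.48]
```

Worn. I'll pick it up again.

>>> jog_arm(
  motion=[
    {"xyz": [0,0,0.8],"angular": [0,0,0],"hand": 0.06},
    {"xyz": [0,0,0.8],"angular": [0,0,0],"hand": 0.06},
    {"xyz": [0,0,0.6],"angular": [0,0,0],"hand": 0.06},
    {"xyz": [0,0,0.26],"angular": [0,0,0],"hand": 0.06},
    {"xyz": [0,0,0],"angular": [0,0,0],"hand": 0.06},
    {"xyz": [0,0,0],"angular": [0,0,0],"hand": 0.06},
    {"xyz": [0,0,0],"angular": [0,0,0],"hand": -1},
    {"xyz": [0,0,0],"angular": [0,0,0],"hand": -1},
    {"xyz": [0,0,0],"angular": [0,0,0],"hand": -1},
    {"xyz": [0,0,0],"angular": [0,0,0],"hand": -1},
  ],
)

```text
t: 6.88
ee_pos: [0.4726, -0.0022, 0.0598]
ee_rot: [-0.029, 0.656, 0.754, -0.033]
contact_force: [-0.0, 0.9, -0.1]
grip_width: 0.0264
gripper_force: 0.0
```

>>> jog_arm(
  motion=[
    {"xyz": [0,0,0],"angular": [0,0,0],"hand": -1},
    {"xyz": [0,0,0],"angular": [0,0,0],"hand": -1},
    {"xyz": [0,0,-0.6],"angular": [0,0,0],"hand": -1},
    {"xyz": [0,0,-0.7],"angular": [0,0,0],"hand": -1},
    {"xyz": [0,0,0],"angular": [0,0,0],"hand": -1},
  ],
)

```text
t: 7.3
ee_pos: [0.4803, -0.0019, 0.1149]
ee_rot: [-0.026, 0.656, 0.754, -0.031]
contact_force: [1.6, -0.3, -0.5]
grip_width: 0.0188
gripper_force: 8.0
```

Run:
```python
from h import *
a=go([.4807,-.257,.10],-4.6,0)
go([.4807,-.257,.010],-4.6,0,P0=a[0],R0=a[1])
```

```text
turn units [-0.66  0.09  1.82] shift before turn [-6.32 -0.84  0.45] after turn [-6.36  0.52  0.37]
turn units [0. 0. 0.] shift before turn [0.   0.   2.25] after turn [0.   0.   2.25]
```

>>> jog_arm(
  motion=[
    {"xyz": [0,0,0],"angular": [-0.33,0.05,0.91],"hand": -1},
    {"xyz": [-0.4,0,0],"angular": [-0.33,0.05,0.91],"hand": -1},
    {"xyz": [-0.85,0.07,0.05],"angular": [0,0,0],"hand": -1},
    {"xyz": [-0.85,0.07,0.05],"angular": [0,0,0],"hand": -1},
    {"xyz": [-0.85,0.07,0.05],"angular": [0,0,0],"hand": -1},
    {"xyz": [-0.85,0.07,0.05],"angular": [0,0,0],"hand": -1},
    {"xyz": [-0.85,0.07,0.05],"angular": [0,0,0],"hand": -1},
    {"xyz": [-0.85,0.07,0.05],"angular": [0,0,0],"hand": -1},
    {"xyz": [-0.85,0.07,0.05],"angular": [0,0,0],"hand": -1},
    {"xyz": [0,0,0],"angular": [0,0,0],"hand": -1},
  ],
)

```text
t: 8.13
ee_pos: [0.4779, -0.2626, 0.0954]
ee_rot: [-0.002, 0.736, 0.677, -0.004]
contact_force: [1.0, 1.1, -0.4]
grip_width: 0.0195
gripper_force: 8.0
```

>>> jog_arm(
  motion=[
    {"xyz": [0,0,0],"angular": [0,0,0],"hand": -1},
  ],
)

```text
t: 8.22
ee_pos: [0.4769, -0.2575, 0.0953]
ee_rot: [-0.005, 0.736, 0.677, -0.003]
contact_force: [-0.4, 0.6, -1.7]
grip_width: 0.0191
gripper_force: 8.0
```

Run:
```python
from h import *
go([.4807,-.257,.010],-4.6,0)
```

```text
turn units [-0.09 -0.02 -0.02] shift before turn [0.02 0.12 2.13] after turn [0.02 0.09 2.13]
```

>>> jog_arm(
  motion=[
    {"xyz": [0,0.1,0.6],"angular": [-0.09,0,0],"hand": -1},
    {"xyz": [0,0,0.7],"angular": [0,0,0],"hand": -1},
    {"xyz": [0,0,0.5],"angular": [0,0,0],"hand": -1},
    {"xyz": [0,0,0.3],"angular": [0,0,0],"hand": -1},
    {"xyz": [0,0,0],"angular": [0,0,0],"hand": -1},
    {"xyz": [0,0,0],"angular": [0,0,0],"hand": -1},
    {"xyz": [0,0,0],"angular": [0,0,0],"hand": 0},
    {"xyz": [0,0,0],"angular": [0,0,0],"hand": 0},
    {"xyz": [0,0,0],"angular": [0,0,0],"hand": 0},
    {"xyz": [0,0,0],"angular": [0,0,0],"hand": 0},
  ],
)

```text
t: 9.05
ee_pos: [0.4818, -0.2567, 0.0132]
ee_rot: [0.001, 0.735, 0.678, 0.001]
contact_force: [-0.6, 0.7, 0.6]
grip_width: 0.0423
gripper_force: 0.0
```

>>> jog_arm(
  motion=[
    {"xyz": [0,0,-0.5],"angular": [0,0,0],"hand": 0},
    {"xyz": [0,0,-0.8],"angular": [0,0,0],"hand": 0},
    {"xyz": [0,0,-0.8],"angular": [0,0,0],"hand": 0.06},
    {"xyz": [0,0,-0.5],"angular": [0,0,0],"hand": 0.06},
  ],
)

```text
t: 9.38
ee_pos: [0.4823, -0.2574, 0.1197]
ee_rot: [0.002, 0.735, 0.678, 0.001]
contact_force: [0.7, -0.4, -0.9]
grip_width: 0.0498
gripper_force: 0.0
```

```bash
cat >> h.py <<'E'
def tray():
    p,d=read_camera("side"); P=cloud("side",d); D=P[...,:2]-[.5206,-.2602]; a=np.radians(-4.6)
    X=D@[np.cos(a),np.sin(a)]; Y=D@[-np.sin(a),np.cos(a)]
    m=(p.max(-1)<70)&(abs(X)<.08)&(abs(Y)<.06)&(P[...,2]<.04)&(P[...,2]>.005)
    n,l,s,c=cv2.connectedComponentsWithStats(m.astype(np.uint8))
    for i in range(1,n):
        k=l==i
        if s[i,4]>25: print("tray obj",s[i],X[k].mean().round(4),Y[k].mean().round(4),P[k].max(0).round(3))
E
python3 - <<'E'
from h import *
tray(); p,r,s=cur(); print(p)
a=go([.494,.2266,.13],13.7); go([.494,.2266,.024],13.7,P0=a[0],R0=a[1])
E
```

```text
tray obj [350 300  22  26 277] -0.0423 0.0009 [ 0.491 -0.22   0.028]
[ 0.4842828  -0.25881627  0.12299088]
turn units [ 0.08  0.05 -2.66] shift before turn [12.12 -0.73 -0.23] after turn [11.73  3.11 -0.18]
turn units [0. 0. 0.] shift before turn [0.   0.   2.65] after turn [0.   0.   2.65]
```

>>> jog_arm(
  motion=[
    {"xyz": [0.93,-0.06,-0.02],"angular": [0,0,0],"hand": 0.06},
    {"xyz": [0.93,-0.06,-0.02],"angular": [0,0,0],"hand": 0.06},
    {"xyz": [0.93,-0.06,-0.02],"angular": [0,0,0],"hand": 0.06},
    {"xyz": [0.93,-0.06,-0.02],"angular": [0,0,0],"hand": 0.06},
    {"xyz": [0.93,-0.06,-0.02],"angular": [0,0,0],"hand": 0.06},
    {"xyz": [0.93,-0.06,-0.02],"angular": [0,0,0],"hand": 0.06},
    {"xyz": [0.93,-0.06,-0.02],"angular": [0,0,0],"hand": 0.06},
    {"xyz": [0.93,-0.06,-0.02],"angular": [0,0,0],"hand": 0.06},
    {"xyz": [0.93,-0.06,-0.02],"angular": [0,0,0],"hand": 0.06},
    {"xyz": [0.93,-0.06,-0.02],"angular": [0,0,0],"hand": 0.06},
  ],
)

```text
t: 10.27
ee_pos: [0.4866, 0.1178, 0.1251]
ee_rot: [0.0, 0.735, 0.678, 0.001]
contact_force: [1.5, -1.0, 0.1]
grip_width: 0.0498
gripper_force: 0.0
```

>>> jog_arm(
  motion=[
    {"xyz": [0.93,-0.06,-0.02],"angular": [0,0,0],"hand": 0.06},
    {"xyz": [0.93,-0.06,-0.02],"angular": [0,0,0],"hand": 0.06},
    {"xyz": [0.93,-0.06,-0.02],"angular": [0,0,0],"hand": 0.06},
    {"xyz": [0,0,0],"angular": [0.08,0.05,-0.88],"hand": 0.06},
    {"xyz": [0,0,0],"angular": [0,0,-0.89],"hand": 0.06},
    {"xyz": [0,0,0],"angular": [0,0,-0.89],"hand": 0.06},
    {"xyz": [0,0,0],"angular": [0,0,0],"hand": 0.06},
    {"xyz": [0,0,0],"angular": [0,0,0],"hand": 0.06},
  ],
)

```text
t: 10.93
ee_pos: [0.4886, 0.2279, 0.1274]
ee_rot: [-0.006, 0.619, 0.786, 0.001]
contact_force: [0.5, -0.0, -0.2]
grip_width: 0.0494
gripper_force: 0.0
```

Run:
```python
from h import *
print(cur()[0]); go([.494,.2266,.024],13.7)
```

```text
[0.48855646 0.22786663 0.12744973]
turn units [-0.05 -0.08 -0.02] shift before turn [-0.09  0.14  2.58] after turn [-0.06  0.12  2.59]
```

>>> jog_arm(
  motion=[
    {"xyz": [-0.06,0.12,0.3],"angular": [-0.05,-0.08,-0.02],"hand": 0.06},
    {"xyz": [0,0,0.8],"angular": [0,0,0],"hand": 0.06},
    {"xyz": [0,0,0.8],"angular": [0,0,0],"hand": 0.06},
    {"xyz": [0,0,0.5],"angular": [0,0,0],"hand": 0.06},
    {"xyz": [0,0,0.19],"angular": [0,0,0],"hand": 0.06},
    {"xyz": [0,0,0],"angular": [0,0,0],"hand": 0.06},
    {"xyz": [0,0,0],"angular": [0,0,0],"hand": 0.06},
    {"xyz": [0,0,0],"angular": [0,0,0],"hand": 0.06},
  ],
)

```text
t: 11.6
ee_pos: [0.4953, 0.2271, 0.0253]
ee_rot: [0.001, 0.617, 0.787, 0.001]
contact_force: [0.1, -0.2, 0.0]
grip_width: 0.0497
gripper_force: 0.0
```

Run:
```python
from h import *
print(cur()[0]); go([.494,.2266,.024],13.7)
```

```text
[0.49527098 0.22708411 0.02526493]
turn units [ 0.03 -0.    0.01] shift before turn [-0.   -0.03  0.03] after turn [-0.   -0.03  0.03]
```

>>> jog_arm(
  motion=[
    {"xyz": [0,-0.03,0.03],"angular": [0,0,0],"hand": -0.4},
    {"xyz": [0,0,0],"angular": [0,0,0],"hand": -1},
    {"xyz": [0,0,0],"angular": [0,0,0],"hand": -1},
    {"xyz": [0,0,0],"angular": [0,0,0],"hand": -1},
    {"xyz": [0,0,0],"angular": [0,0,0],"hand": -1},
    {"xyz": [0,0,0],"angular": [0,0,0],"hand": -1},
    {"xyz": [0,0,-0.5],"angular": [0,0,0],"hand": -1},
    {"xyz": [0,0,-0.8],"angular": [0,0,0],"hand": -1},
    {"xyz": [0,0,-0.8],"angular": [0,0,0],"hand": -1},
    {"xyz": [0,0,0],"angular": [0,0,0],"hand": -1},
  ],
)

```text
t: 12.43
ee_pos: [0.4962, 0.2277, 0.1122]
ee_rot: [0.003, 0.617, 0.787, 0.004]
contact_force: [1.1, -0.4, -0.6]
grip_width: 0.0201
gripper_force: 8.0
```

Run:
```python
from h import *
print(cur()[0]); a=go([.4713,-.0023,.115],7.95,5)
```

```text
[0.49615709 0.22774236 0.11219622]
turn units [0.81 0.03 0.86] shift before turn [-5.43 -1.98 -0.09] after turn [-5.61 -1.41  0.05]
```

>>> jog_arm(
  motion=[
    {"xyz": [0,0,0],"angular": [0.4,0.01,0.43],"hand": -1},
    {"xyz": [0,0,0],"angular": [0.4,0.01,0.43],"hand": -1},
    {"xyz": [-0.8,-0.2,0],"angular": [0,0,0],"hand": -1},
    {"xyz": [-0.8,-0.2,0],"angular": [0,0,0],"hand": -1},
    {"xyz": [-0.8,-0.2,0],"angular": [0,0,0],"hand": -1},
    {"xyz": [-0.8,-0.2,0],"angular": [0,0,0],"hand": -1},
    {"xyz": [-0.8,-0.2,0],"angular": [0,0,0],"hand": -1},
    {"xyz": [-0.8,-0.2,0],"angular": [0,0,0],"hand": -1},
    {"xyz": [-0.8,-0.2,0],"angular": [0,0,0],"hand": -1},
    {"xyz": [0,0,0],"angular": [0,0,0],"hand": -1},
  ],
)

```text
t: 13.27
ee_pos: [0.4671, -0.0078, 0.1122]
ee_rot: [-0.03, 0.657, 0.752, -0.039]
contact_force: [-0.0, -0.9, -1.1]
grip_width: 0.0198
gripper_force: 8.0
```

>>> jog_arm(
  motion=[
    {"xyz": [0,0,0],"angular": [0,0,0],"hand": -1},
    {"xyz": [0,0,0],"angular": [0,0,0],"hand": -1},
  ],
)

```text
t: 13.43
ee_pos: [0.4679, -0.0026, 0.1122]
ee_rot: [-0.031, 0.656, 0.753, -0.037]
contact_force: [-0.2, 0.5, -1.4]
grip_width: 0.0202
gripper_force: 8.0
```

Run:
```python
from h import *
print(cur()[0]); a=go([.4713,-.0023,.0585],7.95,5)
```

```text
[ 0.46786893 -0.00257821  0.11217093]
turn units [-0.08  0.01 -0.01] shift before turn [-0.    0.22  1.33] after turn [-0.    0.2   1.33]
```

>>> jog_arm(
  motion=[
    {"xyz": [0,0.2,0.3],"angular": [-0.08,0,0],"hand": -1},
    {"xyz": [0,0,0.4],"angular": [0,0,0],"hand": -1},
    {"xyz": [0,0,0.4],"angular": [0,0,0],"hand": -1},
    {"xyz": [0,0,0.25],"angular": [0,0,0],"hand": -1},
    {"xyz": [0,0,0],"angular": [0,0,0],"hand": -1},
    {"xyz": [0,0,0],"angular": [0,0,0],"hand": -1},
    {"xyz": [0,0,0],"angular": [0,0,0],"hand": -1},
  ],
)

```text
t: 14.02
ee_pos: [0.4715, -0.0017, 0.058]
ee_rot: [-0.028, 0.655, 0.754, -0.033]
contact_force: [-0.4, -0.8, -0.5]
grip_width: 0.0199
gripper_force: 8.0
```

>>> jog_arm(
  motion=[
    {"xyz": [0,0,0],"angular": [0,0,0],"hand": 0.5},
    {"xyz": [0,0,0],"angular": [0,0,0],"hand": 0.5},
    {"xyz": [0,0,0],"angular": [0,0,0],"hand": 0.5},
    {"xyz": [0,0,-0.8],"angular": [0,0,0],"hand": 0.5},
    {"xyz": [0,0,-1],"angular": [0,0,0],"hand": 0.5},
    {"xyz": [0,0,-0.7],"angular": [0,0,0],"hand": 0.06},
    {"xyz": [0,0,0],"angular": [0,0,0],"hand": 0.06},
  ],
)

```text
t: 14.6
ee_pos: [0.4846, -0.0018, 0.1634]
ee_rot: [-0.022, 0.656, 0.754, -0.03]
contact_force: [1.6, -0.3, 0.7]
grip_width: 0.0497
gripper_force: 0.0
```

Run:
```python
from h import *
find();go([.4713,-.0023,.0575],7.95,5)
```

```text
t 14.65 dark on ramp 201
[282 210  21  20 197] ramp x [-0.0579 -0.0521 -0.0411] y [-0.0243 -0.0028  0.0256] h [0.0024 0.0193 0.024 ] mean [ 0.4758 -0.0037  0.0715]
((477.3188781738281, -0.21402549743652344), (23.52411460876465, 55.77851867675781), 17.407596588134766)
turn units [ 0.07  0.04 -0.01] shift before turn [ 0.03 -0.08  2.59] after turn [ 0.02 -0.06  2.6 ]
```

>>> jog_arm(
  motion=[
    {"xyz": [0,0,0],"angular": [0,0,0],"hand": 0.06},
    {"xyz": [0,0,0],"angular": [0,0,0],"hand": 0.06},
    {"xyz": [0,0,0],"angular": [0,0,0],"hand": 0.06},
    {"xyz": [0,0,0],"angular": [0,0,0],"hand": 0.06},
    {"xyz": [0,0,0],"angular": [0,0,0],"hand": 0.06},
    {"xyz": [0,0,0],"angular": [0,0,0],"hand": 0.06},
  ],
)

```text
t: 15.15
ee_pos: [0.4797, -0.0013, 0.157]
ee_rot: [-0.028, 0.656, 0.754, -0.034]
contact_force: [-0.1, 0.2, 0.0]
grip_width: 0.0498
gripper_force: 0.0
```

Run:
```python
from h import *
find();go([.4765,-.0015,.0575],7.95,5)
```

```text
t 15.2 dark on ramp 200
[282 210  21  20 195] ramp x [-0.0584 -0.0526 -0.0417] y [-0.0239 -0.0018  0.026 ] h [0.0021 0.0184 0.0237] mean [ 0.4753 -0.0027  0.0714]
((478.3655090332031, 7.013162612915039), (73.78211975097656, 27.603900909423828), 88.89452362060547)
turn units [-0.    0.02 -0.  ] shift before turn [0.01 0.13 2.49] after turn [0.01 0.13 2.49]
```

It stayed, so it's worn. Pick it up and take it to the tray.

>>> jog_arm(
  motion=[
    {"xyz": [0,0.13,0.8],"angular": [0,0,0],"hand": 0.06},
    {"xyz": [0,0,0.8],"angular": [0,0,0],"hand": 0.06},
    {"xyz": [0,0,0.6],"angular": [0,0,0],"hand": 0.06},
    {"xyz": [0,0,0.27],"angular": [0,0,0],"hand": 0.06},
    {"xyz": [0,0,0],"angular": [0,0,0],"hand": 0.06},
    {"xyz": [0,0,0],"angular": [0,0,0],"hand": 0.06},
    {"xyz": [0,0,0],"angular": [0,0,0],"hand": -1},
    {"xyz": [0,0,0],"angular": [0,0,0],"hand": -1},
    {"xyz": [0,0,0],"angular": [0,0,0],"hand": -1},
    {"xyz": [0,0,0],"angular": [0,0,0],"hand": -1},
  ],
)

```text
t: 16.03
ee_pos: [0.4774, -0.0021, 0.0595]
ee_rot: [-0.027, 0.656, 0.754, -0.033]
contact_force: [-0.0, 0.2, 0.9]
grip_width: 0.0264
gripper_force: 0.0
```

>>> jog_arm(
  motion=[
    {"xyz": [0,0,0],"angular": [0,0,0],"hand": -1},
    {"xyz": [0,0,0],"angular": [0,0,0],"hand": -1},
    {"xyz": [0,0,-0.6],"angular": [0,0,0],"hand": -1},
    {"xyz": [0,0,-0.7],"angular": [0,0,0],"hand": -1},
    {"xyz": [0,0,0],"angular": [0,0,0],"hand": -1},
    {"xyz": [0,0,0],"angular": [0,0,0],"hand": -1},
  ],
)

```text
t: 16.53
ee_pos: [0.4823, -0.0014, 0.1116]
ee_rot: [-0.026, 0.656, 0.754, -0.033]
contact_force: [-1.5, -0.1, -1.2]
grip_width: 0.022
gripper_force: 8.0
```

Run:
```python
from h import *
a=go([.5605,-.2634,.10],-4.6,0)
```

```text
turn units [-0.69  0.11  1.82] shift before turn [-6.76  1.05  0.23] after turn [-6.37  2.47  0.29]
```

>>> jog_arm(
  motion=[
    {"xyz": [0,0,0],"angular": [-0.35,0.05,0.91],"hand": -1},
    {"xyz": [0,0,0],"angular": [-0.34,0.05,0.91],"hand": -1},
    {"xyz": [-0.91,0.35,0.04],"angular": [0,0,0],"hand": -1},
    {"xyz": [-0.91,0.35,0.04],"angular": [0,0,0],"hand": -1},
    {"xyz": [-0.91,0.35,0.04],"angular": [0,0,0],"hand": -1},
    {"xyz": [-0.91,0.35,0.04],"angular": [0,0,0],"hand": -1},
    {"xyz": [-0.91,0.35,0.04],"angular": [0,0,0],"hand": -1},
    {"xyz": [-0.91,0.35,0.04],"angular": [0,0,0],"hand": -1},
    {"xyz": [-0.91,0.35,0.04],"angular": [0,0,0],"hand": -1},
    {"xyz": [0,0,0],"angular": [0,0,0],"hand": -1},
  ],
)

```text
t: 17.37
ee_pos: [0.5599, -0.2703, 0.0968]
ee_rot: [0.001, 0.736, 0.677, -0.002]
contact_force: [0.3, -0.5, -0.4]
grip_width: 0.022
gripper_force: 8.0
```

>>> jog_arm(
  motion=[
    {"xyz": [0,0,0],"angular": [0,0,0],"hand": -1},
    {"xyz": [0,0,0],"angular": [0,0,0],"hand": -1},
  ],
)

```text
t: 17.53
ee_pos: [0.557, -0.262, 0.0974]
ee_rot: [-0.003, 0.735, 0.678, -0.001]
contact_force: [0.0, -0.3, 0.5]
grip_width: 0.0223
gripper_force: 8.0
```

Run:
```python
from h import *
go([.5605,-.2634,.010],-4.6,0)
```

```text
turn units [-0.05 -0.02 -0.  ] shift before turn [-0.03  0.11  2.18] after turn [-0.03  0.09  2.19]
```

>>> jog_arm(
  motion=[
    {"xyz": [-0.03,0.09,0.6],"angular": [-0.05,0,0],"hand": -1},
    {"xyz": [0,0,0.7],"angular": [0,0,0],"hand": -1},
    {"xyz": [0,0,0.55],"angular": [0,0,0],"hand": -1},
    {"xyz": [0,0,0.32],"angular": [0,0,0],"hand": -1},
    {"xyz": [0,0,0],"angular": [0,0,0],"hand": -1},
    {"xyz": [0,0,0],"angular": [0,0,0],"hand": -1},
    {"xyz": [0,0,0],"angular": [0,0,0],"hand": 0},
    {"xyz": [0,0,0],"angular": [0,0,0],"hand": 0},
    {"xyz": [0,0,0],"angular": [0,0,0],"hand": 0},
    {"xyz": [0,0,0],"angular": [0,0,0],"hand": 0},
  ],
)

```text
t: 18.37
ee_pos: [0.5627, -0.2648, 0.0135]
ee_rot: [0.002, 0.735, 0.678, 0.001]
contact_force: [0.6, -0.8, 0.4]
grip_width: 0.0448
gripper_force: 0.0
```

>>> jog_arm(
  motion=[
    {"xyz": [0,0,-0.5],"angular": [0,0,0],"hand": 0},
    {"xyz": [0,0,-0.8],"angular": [0,0,0],"hand": 0},
    {"xyz": [0,0,-0.8],"angular": [0,0,0],"hand": 0.06},
    {"xyz": [0,0,-0.6],"angular": [0,0,0],"hand": 0.06},
    {"xyz": [0,0,0],"angular": [0,0,0],"hand": 0.06},
  ],
)

```text
t: 18.78
ee_pos: [0.5651, -0.2666, 0.1268]
ee_rot: [0.007, 0.735, 0.678, 0.003]
contact_force: [-0.5, -0.7, 0.2]
grip_width: 0.0498
gripper_force: 0.0
```

Run:
```python
from h import *
tray(); p,r,s=cur(); print(p)
a=go([.5617,.244,.13],13.7)
```

```text
tray obj [381 285  23  25 239] 0.0383 -0.0001 [ 0.572 -0.227  0.029]
tray obj [350 300  22  26 273] -0.0425 0.0006 [ 0.491 -0.229  0.029]
[ 0.5637407  -0.26581036  0.12406503]
turn units [ 0.08  0.04 -2.66] shift before turn [12.7  -1.07 -0.21] after turn [12.39  2.97 -0.15]
```

>>> jog_arm(
  motion=[
    {"xyz": [0.91,-0.08,-0.02],"angular": [0,0,0],"hand": 0.06},
    {"xyz": [0.91,-0.08,-0.02],"angular": [0,0,0],"hand": 0.06},
    {"xyz": [0.91,-0.08,-0.02],"angular": [0,0,0],"hand": 0.06},
    {"xyz": [0.91,-0.08,-0.02],"angular": [0,0,0],"hand": 0.06},
    {"xyz": [0.91,-0.08,-0.02],"angular": [0,0,0],"hand": 0.06},
    {"xyz": [0.91,-0.08,-0.02],"angular": [0,0,0],"hand": 0.06},
    {"xyz": [0.91,-0.08,-0.02],"angular": [0,0,0],"hand": 0.06},
    {"xyz": [0.91,-0.08,-0.02],"angular": [0,0,0],"hand": 0.06},
    {"xyz": [0.91,-0.08,-0.02],"angular": [0,0,0],"hand": 0.06},
    {"xyz": [0.91,-0.08,-0.02],"angular": [0,0,0],"hand": 0.06},
  ],
)

```text
t: 19.67
ee_pos: [0.5575, 0.1025, 0.1268]
ee_rot: [0.0, 0.735, 0.678, -0.0]
contact_force: [0.6, -0.3, 0.0]
grip_width: 0.0501
gripper_force: 0.0
```

>>> jog_arm(
  motion=[
    {"xyz": [0.91,-0.07,-0.01],"angular": [0,0,0],"hand": 0.06},
    {"xyz": [0.91,-0.07,0],"angular": [0,0,0],"hand": 0.06},
    {"xyz": [0.91,-0.07,0],"angular": [0,0,0],"hand": 0.06},
    {"xyz": [0.87,-0.06,0],"angular": [0,0,0],"hand": 0.06},
    {"xyz": [0,0,0],"angular": [0.08,0.04,-0.88],"hand": 0.06},
    {"xyz": [0,0,0],"angular": [0,0,-0.89],"hand": 0.06},
    {"xyz": [0,0,0],"angular": [0,0,-0.89],"hand": 0.06},
    {"xyz": [0,0,0],"angular": [0,0,0],"hand": 0.06},
    {"xyz": [0,0,0],"angular": [0,0,0],"hand": 0.06},
  ],
)

```text
t: 20.42
ee_pos: [0.5589, 0.245, 0.1272]
ee_rot: [-0.005, 0.619, 0.786, -0.001]
contact_force: [0.0, 0.7, 0.5]
grip_width: 0.0499
gripper_force: 0.0
```

Run:
```python
from h import *
print(cur()[0]); go([.5617,.244,.024],13.7)
```

```text
[0.55892771 0.24503922 0.12720906]
turn units [-0.06 -0.05 -0.02] shift before turn [-0.06  0.08  2.58] after turn [-0.04  0.06  2.58]
```

>>> jog_arm(
  motion=[
    {"xyz": [-0.04,0.06,0.3],"angular": [-0.06,-0.05,-0.02],"hand": 0.06},
    {"xyz": [0,0,0.8],"angular": [0,0,0],"hand": 0.06},
    {"xyz": [0,0,0.8],"angular": [0,0,0],"hand": 0.06},
    {"xyz": [0,0,0.5],"angular": [0,0,0],"hand": 0.06},
    {"xyz": [0,0,0.2],"angular": [0,0,0],"hand": 0.06},
    {"xyz": [0,0,0],"angular": [0,0,0],"hand": 0.06},
    {"xyz": [0,0,0],"angular": [0,0,0],"hand": 0.06},
    {"xyz": [0,0,0],"angular": [0,0,0],"hand": 0.06},
  ],
)

```text
t: 21.08
ee_pos: [0.5639, 0.2447, 0.0259]
ee_rot: [0.002, 0.617, 0.787, 0.002]
contact_force: [-0.1, 0.7, 0.7]
grip_width: 0.0497
gripper_force: 0.0
```

Run:
```python
from h import *
print(cur()[0]); go([.5617,.244,.024],13.7)
```

```text
[0.56389372 0.24466367 0.02592921]
turn units [ 0.04 -0.    0.01] shift before turn [-0.   -0.06  0.05] after turn [-0.   -0.06  0.05]
```

>>> jog_arm(
  motion=[
    {"xyz": [0,-0.06,0.05],"angular": [0,0,0],"hand": -0.4},
    {"xyz": [0,0,0],"angular": [0,0,0],"hand": -1},
    {"xyz": [0,0,0],"angular": [0,0,0],"hand": -1},
    {"xyz": [0,0,0],"angular": [0,0,0],"hand": -1},
    {"xyz": [0,0,0],"angular": [0,0,0],"hand": -1},
    {"xyz": [0,0,0],"angular": [0,0,0],"hand": -1},
    {"xyz": [0,0,-0.5],"angular": [0,0,0],"hand": -1},
    {"xyz": [0,0,-0.8],"angular": [0,0,0],"hand": -1},
    {"xyz": [0,0,-0.8],"angular": [0,0,0],"hand": -1},
    {"xyz": [0,0,0],"angular": [0,0,0],"hand": -1},
  ],
)

```text
t: 21.92
ee_pos: [0.5636, 0.245, 0.1126]
ee_rot: [0.004, 0.617, 0.787, 0.005]
contact_force: [1.7, 0.1, 0.2]
grip_width: 0.021
gripper_force: 7.8
```

Run:
```python
from h import *
print(cur()[0]); a=go([.4713,-.0023,.115],7.95,5)
```

```text
[0.56360426 0.24496503 0.11260316]
turn units [0.83 0.03 0.86] shift before turn [-5.45 -3.72 -0.11] after turn [-5.8  -3.13  0.21]
```

>>> jog_arm(
  motion=[
    {"xyz": [0,0,0],"angular": [0.41,0.01,0.43],"hand": -1},
    {"xyz": [0,0,0],"angular": [0.41,0.01,0.43],"hand": -1},
    {"xyz": [-0.83,-0.45,0.03],"angular": [0,0,0],"hand": -1},
    {"xyz": [-0.83,-0.45,0.03],"angular": [0,0,0],"hand": -1},
    {"xyz": [-0.83,-0.45,0.03],"angular": [0,0,0],"hand": -1},
    {"xyz": [-0.83,-0.45,0.03],"angular": [0,0,0],"hand": -1},
    {"xyz": [-0.83,-0.45,0.03],"angular": [0,0,0],"hand": -1},
    {"xyz": [-0.83,-0.45,0.03],"angular": [0,0,0],"hand": -1},
    {"xyz": [-0.82,-0.43,0.03],"angular": [0,0,0],"hand": -1},
    {"xyz": [0,0,0],"angular": [0,0,0],"hand": -1},
  ],
)

```text
t: 22.75
ee_pos: [0.4642, -0.0082, 0.1103]
ee_rot: [-0.031, 0.657, 0.752, -0.04]
contact_force: [-1.5, -0.2, -1.0]
grip_width: 0.0207
gripper_force: 7.8
```

>>> jog_arm(
  motion=[
    {"xyz": [0,0,0],"angular": [0,0,0],"hand": -1},
    {"xyz": [0,0,0],"angular": [0,0,0],"hand": -1},
  ],
)

```text
t: 22.92
ee_pos: [0.4677, -0.0029, 0.1105]
ee_rot: [-0.031, 0.656, 0.753, -0.037]
contact_force: [0.0, 1.1, -0.1]
grip_width: 0.0209
gripper_force: 7.8
```

Run:
```python
from h import *
print(cur()[0]); a=go([.4713,-.0023,.0585],7.95,5)
```

```text
[ 0.46773635 -0.00291438  0.11053619]
turn units [-0.08  0.01 -0.01] shift before turn [0.01 0.22 1.29] after turn [0.   0.2  1.29]
```

>>> jog_arm(
  motion=[
    {"xyz": [0,0.2,0.3],"angular": [-0.08,0,0],"hand": -1},
    {"xyz": [0,0,0.4],"angular": [0,0,0],"hand": -1},
    {"xyz": [0,0,0.4],"angular": [0,0,0],"hand": -1},
    {"xyz": [0,0,0.2],"angular": [0,0,0],"hand": -1},
    {"xyz": [0,0,0],"angular": [0,0,0],"hand": -1},
    {"xyz": [0,0,0],"angular": [0,0,0],"hand": -1},
    {"xyz": [0,0,0],"angular": [0,0,0],"hand": -1},
  ],
)

```text
t: 23.5
ee_pos: [0.4714, -0.0021, 0.0582]
ee_rot: [-0.028, 0.655, 0.754, -0.033]
contact_force: [0.0, 0.3, -0.5]
grip_width: 0.0209
gripper_force: 8.0
```

>>> jog_arm(
  motion=[
    {"xyz": [0,0,0],"angular": [0,0,0],"hand": 0.8},
    {"xyz": [0,0,0],"angular": [0,0,0],"hand": 0.8},
    {"xyz": [0,0,-0.5],"angular": [0,0,0],"hand": 0.8},
    {"xyz": [0,0,-1],"angular": [0,0,0],"hand": 0.8},
    {"xyz": [0,0,-1],"angular": [0,0,0],"hand": 0.8},
    {"xyz": [0,0,-0.5],"angular": [0,0,0],"hand": 0.8},
    {"xyz": [0,0,0],"angular": [0,0,0],"hand": 0.8},
    {"xyz": [0,0,0],"angular": [0,0,0],"hand": 0.8},
  ],
)

```text
t: 24.17
ee_pos: [0.4821, -0.0013, 0.1789]
ee_rot: [-0.026, 0.656, 0.754, -0.033]
contact_force: [0.1, -0.6, -1.0]
grip_width: 0.0708
gripper_force: 0.0
```

Run:
```python
from h import *
find()
```

```text
t 24.2167 dark on ramp 199
[289 208  21  19 194] ramp x [-0.0361 -0.0312 -0.0208] y [-0.0252 -0.0036  0.024 ] h [0.0016 0.0189 0.0244] mean [ 0.4967 -0.002   0.0694]
((496.1278381347656, 3.449016571044922), (20.976726531982422, 60.744930267333984), 16.168474197387695)
```

>>> jog_arm(
  motion=[
    {"xyz": [0,0,0],"angular": [0,0,0],"hand": 0.8},
    {"xyz": [0,0,0],"angular": [0,0,0],"hand": 0.8},
    {"xyz": [0,0,0],"angular": [0,0,0],"hand": 0.8},
    {"xyz": [0,0,0],"angular": [0,0,0],"hand": 0.8},
    {"xyz": [0,0,0],"angular": [0,0,0],"hand": 0.8},
    {"xyz": [0,0,0],"angular": [0,0,0],"hand": 0.8},
    {"xyz": [0,0,0],"angular": [0,0,0],"hand": 0.8},
    {"xyz": [0,0,0],"angular": [0,0,0],"hand": 0.8},
    {"xyz": [0,0,0],"angular": [0,0,0],"hand": 0.8},
    {"xyz": [0,0,0],"angular": [0,0,0],"hand": 0.8},
  ],
)

```text
t: 25.05
ee_pos: [0.4814, -0.0012, 0.1778]
ee_rot: [-0.027, 0.656, 0.754, -0.034]
contact_force: [0.4, 0.1, -0.4]
grip_width: 0.0846
gripper_force: 0.0
```

Run:
```python
from h import *
p=find(); tray(); cv2.imwrite("pics/end.png",cv2.resize(p[130:350,210:440],None,fx=2.7,fy=2.7))
```

```text
t 25.1 dark on ramp 4
tray obj [381 286  22  23 223] 0.0375 -0.0001 [ 0.571 -0.228  0.03 ]
tray obj [350 300  21  26 261] -0.0429 0.0008 [ 0.49  -0.228  0.028]
```

View pics/end.png

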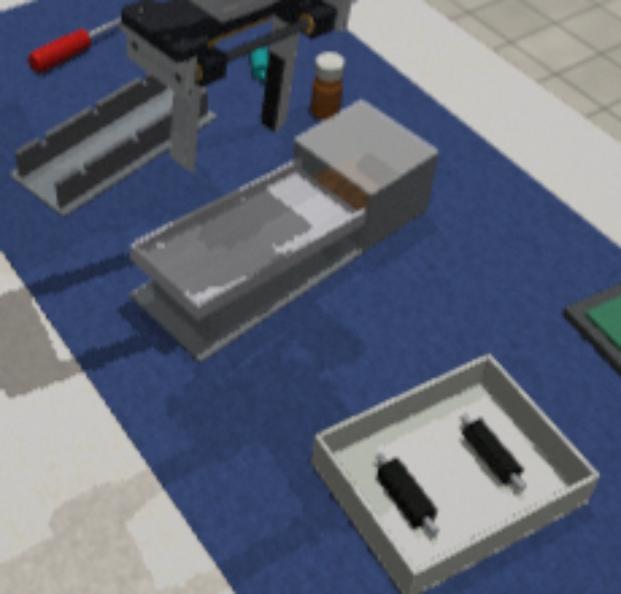

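The two worn rollers lie in the tray at crop (405,495) and (492,452). The third has rolled into the catch box, where it shows as a dark shape under the roof at about (375,165). I'll let it settle, then hand in.

>>> jog_arm(
  motion=[
    {"xyz": [0,0,0],"angular": [0,0,0],"hand": 0.8},
    {"xyz": [0,0,0],"angular": [0,0,0],"hand": 0.8},
    {"xyz": [0,0,0],"angular": [0,0,0],"hand": 0.8},
    {"xyz": [0,0,0],"angular": [0,0,0],"hand": 0.8},
    {"xyz": [0,0,0],"angular": [0,0,0],"hand": 0.8},
    {"xyz": [0,0,0],"angular": [0,0,0],"hand": 0.8},
    {"xyz": [0,0,0],"angular": [0,0,0],"hand": 0.8},
    {"xyz": [0,0,0],"angular": [0,0,0],"hand": 0.8},
  ],
)

```text
t: 25.82
ee_pos: [0.4814, -0.0012, 0.1777]
ee_rot: [-0.027, 0.656, 0.754, -0.034]
contact_force: [-0.0, 0.1, 0.7]
grip_width: 0.0849
gripper_force: 0.0
```

```bash
python3 -c "
from h import *
find(); print(sign_off())"
```

```text
t 25.8667 dark on ramp 6
the job is handed in; nothing more can be done
None
```

All three rollers are tested and the job is handed in at about 26 s: two stayed on the ramp and lie in the white tray, and the third rolled into the catch box by itself; no verdict came back at hand-in.

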